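Screw the elbow hose tail into the clamped drinks-line socket

ROBOT

A 6-joint arm with a two-finger parallel gripper is mounted at the origin on the work surface. World frame = base frame: x ahead of the robot, y to its left, z up, the work surface at z = 0. Lengths are in m, angles in rad, forces in N, time in s.
With the tool pointing down it reaches from about 0.275 to 0.85 m from the base axis. Payload 5.2 kg.
Tool frame: the origin (TCP) lies between the finger pads; the fingertips stand 19 mm ahead of it and the grasp point (between the pads) is the TCP; x points along the fingers, z is the direction in which the jaws open and shut, and the axes are right-handed (so a half turn about x gives the same grasp; the last joint's range is limited). The gripper opens to 85 mm and grips with 20 to 120 N. Pads are 22 mm wide; open, the fingers measure 114 mm over their backs; the gripper's body (76 mm by 85 mm) begins 54 mm behind the grasp point. The pads swing forward as they close: fully open they stand 13 mm farther back than shut.
Start: joints at [-1.346, 0.259, 1.535, -0, 1.348, -0.203], TCP at [0.228, -0.5, 0.25] pointing down, gripper open.
Joint ranges: [-3.14, 3.14], [-0.91, 2.08], [0.19, 2.58], [-1.22, 4.36], [0.22, 2.71], [-3.12, 3.12]. Speed limits (rad/s): [2.57, 2.57, 3.14, 3.14, 3.14, 3.14].

INTERFACE

Orientations are given as a unit quaternion [w, x, y, z].
In Python, from cell import * gives the robot as it stands.
- The arm moves only by the shell command python3 -m pendant 'ROWS' [OPENING] [FORCE]. ROWS is JSON, one flat list of numbers, 6 for each row, row after row: the shift along the world's x, y, z in mm, then the turn, a rotation vector about the world's x, y, z in degrees. In form: [dx, dy, dz, wx, wy, wz, dx, dy, dz, wx, wy, wz, ...]. A call has 1 to 12 rows; each row is the pose to reach, as a shift and turn from the pose commanded when the call began; what a row does not reach only later rows make up. A row lasts 1/12 s, in which the tool goes at most 41.7 mm and 7.16 degrees, less where a joint would pass 70% of its speed; a pose out of reach is approached as far as the arm can. A call with a gripper value outside its range is refused whole. OPENING is the gripper command: -1 is shut, 1 is fully open, values between are in proportion, set as the call begins (- or left out, the last holds). The fingers move at their own pace and stop on an object; FORCE is the grip in N (left out, the last holds). Time passes only in rows, so rows that repeat a pose let the fingers close. It gives the time, the measured TCP pose, the force and the opening at its end, in the units of the state.
- sense(): the state, without advancing time (a new reading comes with each control period).
- get_image(name): name is "scene" or "top" or "wrist"; returns (picture, depth): 480x640x3 uint8, red, green, blue; 480x640 float32, m along the optical axis (not along the pixel's ray), 0 where there is no reading.
- camera_params(name): a dict with "fx", "fy", "cx", "cy" (pixels), "R" (3x3) and "t" (3): a world point X has camera coordinates R X + t. Camera axes: x right, y down, z forward; pixel columns grow to the right and rows downward; lengths in m; the calibration is good to about 2 mm. The wrist camera is an equidistant fisheye: a pixel r from the principal point sees the ray r / f radians off the axis. A picture is of the moment at which its call begins: read the wrist's pose just before it. camera_params takes no time and is no camera call; for the wrist camera it gives the pose at the moment of the call.
- close_job(): hands the job in, once; it reports no verdict.
The state is a dict: "time_s": time; "joint_pos": joint angles; "joint_vel": joint speeds; "effort": joint torques, N m; "tool_pos": TCP position; "eef_rot": TCP orientation; "ft_force": force on the tool from outside, world axes, zero at the start; "torque": the same for the moment, N m; "gripper_width": finger opening in m.
Only numpy, scipy, OpenCV 4.12 (cv2) and the standard library are available. Lean on these libraries where they do the work, as an engineer would, in place of code of your own. Each camera call takes 0.05 s, during which the arm holds its last target.

TASK

Take the brass elbow hose tail from the fittings stand and screw it clockwise, by feel, into the clamped socket: press only lightly (no more than 25 N), find where its lugs drop into the thread, and turn until the resistance clearly rises as it comes up snug. From that point turn it a further 30 degrees (within 10), never more than 50, then let go and leave it standing upright and fully down in the socket; leave everything else as it was.

Things in the scene. Friction and masses are not known exactly. Their poses are not given: they have to be found in the camera images.
- elbow: Loose brass elbow hose tail, 0.12 kg, 62 mm tall, upright in one of the stand's three holes. Origin: centre of the bottom of its pilot; +z up the screw axis, +x the way its hose barb points. Pilot 17 mm wide with tapered tip, z 0 to 18 mm; flange 48 mm wide, z 18 to 22 mm, resting on the stand; above it the grip block; barb 13 to 15 mm thick at z 50 mm, its end 55 mm from the axis.
- elbow_grip (a point): Centre of the elbow's grip block, 45 mm above its origin on the axis. The block is 30 mm along x, 22 mm across its flats (y), z 22 to 62 mm: best gripped from above, fingers closing along y.
- elbow_lugs (a point): Centre of the elbow's lugs, 12 mm above its origin on the axis: a cross bar through the pilot, 38 mm long along x, 6 mm wide, z 8 to 16 mm.
- stand: Fixed grey plastic block, 80 x 270 x 30 mm, origin at the centre of its underside. Three through holes 42 mm wide at its own y = -90, 0 and +90 mm, each with one fitting (which hole holds which varies).
- socket: Fixed aluminium female socket in a blue clamp (base 130 x 90 x 20 mm). Origin: on the vertical screw axis at the counter; +x is the side with the yellow stripes. Outside 65 mm wide, rim 60 mm high, recess 56 mm wide, in it a brass thread ring with a bore 21 mm wide for the pilot and one straight slot 10 mm wide across the axis for the lugs, either way round (play about 6 degrees each way).
- socket_mouth (a point): Centre of the mouth, level with the rim, 60 mm above the counter; its axes are the socket's. The ring's top starts 0 to 2 mm below it. The slot starts anywhere within 69 degrees either side of the socket's x axis (not measured). Lugs off the slot rest on the ring, elbow origin 50 to 52 mm above the counter; over the slot they drop 10 mm until the flange rests on the ring.
- socket_axis (a point): Point on the screw axis, 39 mm above the counter: where the elbow's origin is when snug and fully down. Turned clockwise (from above) the ring runs easily, about 0.05 N m, for 0.5 to 1.3 rad, sinking 2.5 mm per rad; then it meets its shoulder and the resistance steps up to 0.4 N m, then rises slowly. It stays where it is left.
- seal (a joint): Turn in rad of the black collar with a red pip around the thread ring inside the socket's rim: 0 until the fitting is snug, then it grows as the fitting is turned clockwise past that point. 30 degrees = 0.52.
- nipple: Loose straight steel hose nipple on a brass flange, 60 mm tall, in another hole of the stand; origin at the bottom of its pilot (the flange rests on the stand, 18 mm above the origin). Not to be moved.
- plug: Loose plug with a brass flange and a red 22 mm square head, 36 mm tall, in the third hole; origin at the bottom of its pilot. Not to be moved.
- spanner: Loose steel wrench lying on the counter, bystander.
- water: Loose green bottle, 64 mm wide, 200 mm tall, bystander; origin under its base.
- cup: Loose white cup, 80 mm wide, 100 mm tall, bystander; origin under its base.
- jar: Loose amber jar, 70 mm wide, 80 mm tall, bystander; origin under its base.

How it is judged:
By the outcome, as a careful person would: the job done as asked, in the order asked, and still so for the second after the job is handed in, with the robot touching nothing.
It also fails if it takes over 72 s, if anything falls off the work surface, if the arm or the gripper's body presses on something with over 40 N, if the wrist force passes 120 N, or if a joint passes its speed limit or range.

## Working session

There is one attempt and no reset: what is moved stays moved. The work goes in short steps, Python scripts to look and compute and a shell command to move; the robot and the scene stay as the last step left them, time stands still between calls to the robot, and variables do not carry over. Pictures are saved under pics/ and viewed, and the job is handed in when it is done.

```bash
ls; mkdir -p pics
python3 - <<'E'
from cell import *
import cv2,numpy as np
s=sense();print(s)
for n in ("scene","top"):
    im,d=get_image(n);cv2.imwrite(f"pics/{n}0.png",im[:,:,::-1]);np.savez(f"pics/{n}0.npz",im=im,d=d,**camera_params(n));print(camera_params(n))
E
```

```text
pics
{'time_s': 0.0, 'joint_pos': array([-1.34579582e+00,  2.59345032e-01,  1.53615251e+00,  2.51062300e-05,
        1.34797953e+00, -2.02815681e-01]), 'joint_vel': array([-8.65212638e-04, -3.34844653e-03,  7.72303011e-05, -2.45607512e-04,
        4.29922435e-04,  2.42884119e-04]), 'effort': array([ 9.71892368e-04, -4.46025288e+01, -2.90570927e+01, -2.52730670e-04,
        1.15203112e-02,  3.30267926e-05]), 'tool_pos': array([ 0.22808986, -0.49990584,  0.2494457 ]), 'eef_rot': array([ 0.59427307,  0.38293764,  0.59521357, -0.38199357]), 'ft_force': array([0.56049779, 0.88023564, 0.61700425]), 'torque': array([-0.01626769, -0.05077836,  0.01360389]), 'gripper_width': 0.08492776786628038}
{'fx': 486.0661497773453, 'fy': 486.0661497773453, 'cx': 320.23564533134385, 'cy': 235.72091392728896, 'R': array([[-0.12181784,  0.99248842,  0.01127635],
       [ 0.72600674,  0.09684536, -0.68083418],
       [-0.6768121 , -0.07475105, -0.73235078]]), 't': array([ 0.07976184, -0.40006212,  1.54559003])}
{'fx': 503.1220395170466, 'fy': 503.1220395170466, 'cx': 324.4378383299772, 'cy': 231.19962917945165, 'R': array([[ 0.00689353, -0.99992394,  0.01022678],
       [-0.99771572, -0.00756486, -0.06712766],
       [ 0.06719992, -0.00974067, -0.99769198]]), 't': array([-0.00390479,  0.61956836,  1.14127228])}
```

View pics/scene0.png

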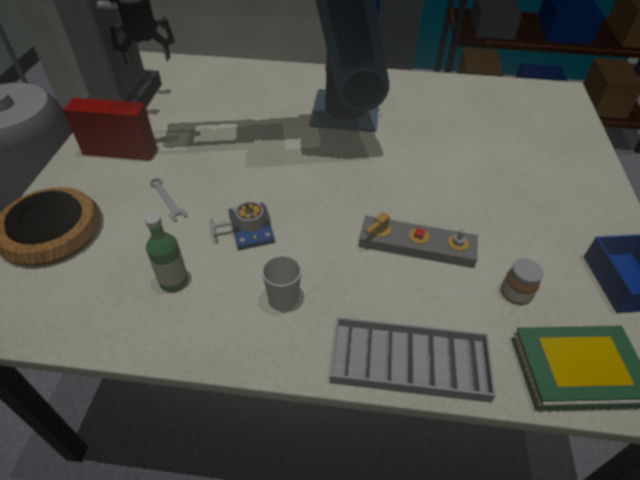

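View pics/top0.png

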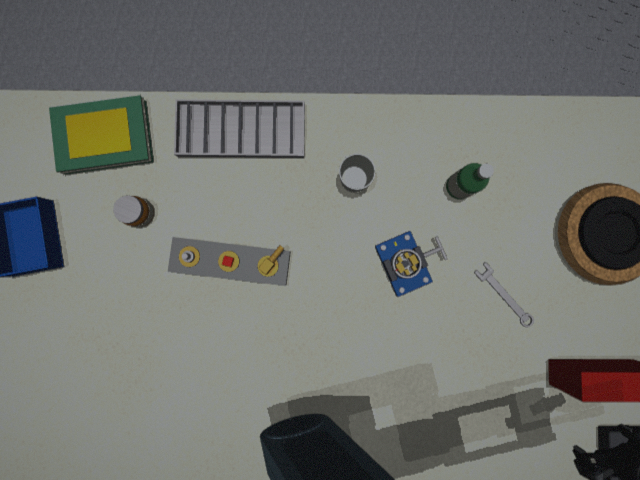

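The scene and top views show the elbow in the stand's right hole (top px ~270,263) with its barb pointing up-right, and the socket at ~407,263. I'll enlarge both.

```bash
cat > h.py <<'E'
import numpy as np,cv2
def ray(c,u,v):
    r=np.array([(u-c['cx'])/c['fx'],(v-c['cy'])/c['fy'],1.0]); return c['R'].T@r, -c['R'].T@c['t']
def atz(c,u,v,z):
    d,o=ray(c,u,v); return o+d*(z-o[2])/d[2]
def proj(c,X):
    p=c['R']@np.asarray(X)+c['t']; return c['fx']*p[0]/p[2]+c['cx'],c['fy']*p[1]/p[2]+c['cy']
E
python3 - <<'E'
import cv2,numpy as np
im=cv2.imread("pics/top0.png")
a=cv2.resize(im[225:295,160:300],None,fx=5.5,fy=5.5,interpolation=cv2.INTER_CUBIC)
cv2.imwrite("pics/tstand.png",a)
a=cv2.resize(im[225:300,365:455],None,fx=8,fy=8,interpolation=cv2.INTER_CUBIC)
cv2.imwrite("pics/tsock.png",a)
im=cv2.imread("pics/scene0.png")
a=cv2.resize(im[200:270,350:490],None,fx=5.5,fy=5.5,interpolation=cv2.INTER_CUBIC)
cv2.imwrite("pics/sstand.png",a)
E
```

```text
(no output)
```

View pics/tstand.png

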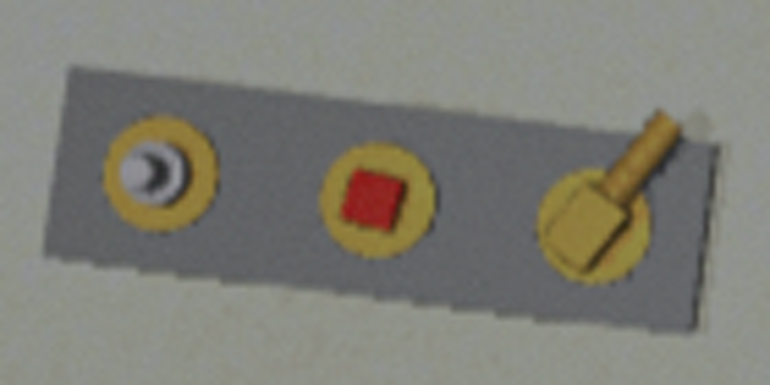

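View pics/tsock.png

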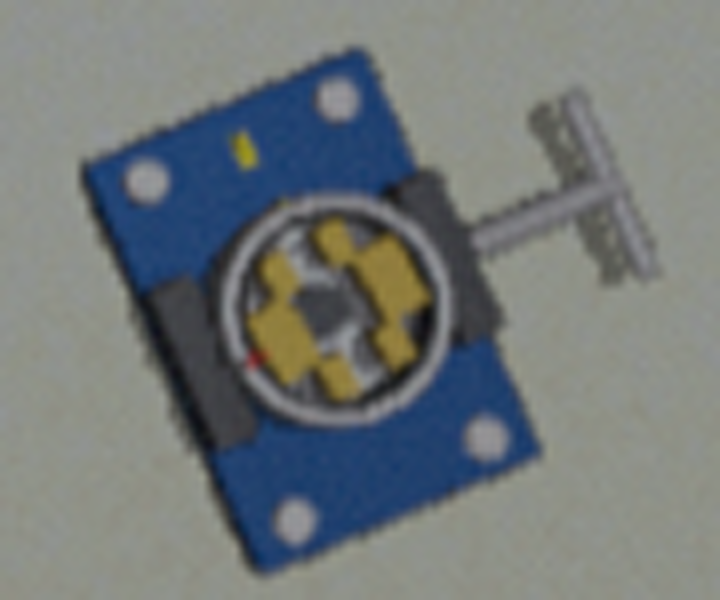

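View pics/sstand.png

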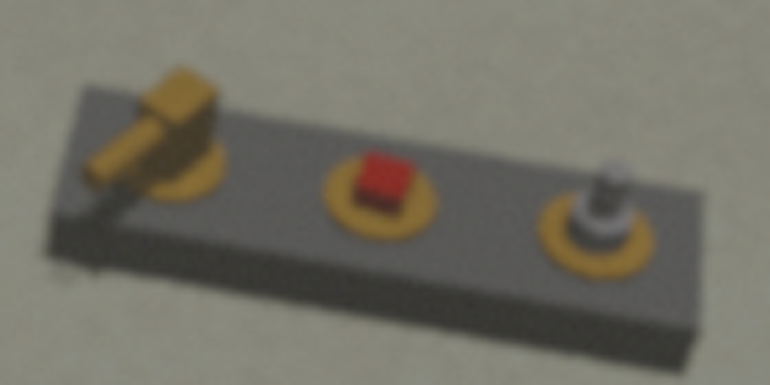

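Run:
```python
from h import *
c=dict(np.load("pics/top0.npz"))
def st(x,y,z): return atz(c,160+(x+.5)/5.5-.5,225+(y+.5)/5.5-.5,z)
def sk(x,y,z): return atz(c,365+(x+.5)/8-.5,225+(y+.5)/8-.5,z)
P=lambda n,p:print(n,np.round(p*1000,1))
P('flange',st(594,226,.034));P('blocktop',st(588,227,.074))
a=st(588,227,.074);b=st(668,122,.062);P('barbend',b);print(np.degrees(np.arctan2(*(b-a)[:2][::-1])))
b=st(617,186,.074); print('block edge mid',np.degrees(np.arctan2(*(b-a)[:2][::-1])),np.linalg.norm(b-a))
P('plugflange',st(378,201,.034));P('nipflange',st(161,174,.034))
for k in [(70,66),(718,145),(694,332),(43,257)]:P('standcorner',st(*k,.03))
P('sock',sk(336,309,.06)); P('pip',sk(257,358,.058));
q=[(85,162),(362,45),(542,452),(262,575)]
Q=[sk(*k,.02) for k in q]
for x in Q:P('base',x)
P('basec',sum(Q)/4)
for i,j in((3,0),(2,1),(0,1),(3,2)):
    e=Q[j]-Q[i];print(np.linalg.norm(e),np.degrees(np.arctan2(e[1],e[0])))
e=sk(303,250,.056)-sk(370,365,.056);print('slot',np.degrees(np.arctan2(e[1],e[0])))
P('yellow',sk(245,150,.02))
# depth check of scene camera
c2=dict(np.load("pics/scene0.npz"));
for X in ([.5,0,0],):pass
def ss(x,y,z): return atz(c2,350+(x+.5)/5.5-.5,200+(y+.5)/5.5-.5,z)
P('scene blocktop',ss(180,96,.074));P('scene plug flange',ss(381,197,.034));P('nip',ss(597,230,.034))
```

```text
flange [539.2 129.2  34. ]
blocktop [538.9 127.5  74. ]
barbend [581.4  97.1  62. ]
-35.57787970189047
block edge mid -34.615636151960686 0.01991725458677781
plugflange [548.9 218.4  34. ]
nipflange [559.4 308.   34. ]
standcorner [604.  347.9  30. ]
standcorner [573.1  78.7  30. ]
standcorner [495.8  87.7  30. ]
standcorner [524.9 356.8  30. ]
sock [ 547.  -182.3   60. ]
pip [ 533.2 -160.6   58. ]
base [ 589.  -116.9   20. ]
base [ 623.5 -197.1   20. ]
base [ 506.5 -248.5   20. ]
base [ 470.9 -167.7   20. ]
basec [ 547.5 -182.5   20. ]
0.12862986068508264 23.281664414049448
0.1277369229154122 23.69724175625852
0.08735490277019606 -66.75851447187121
0.08828532288047251 -66.17639984287274
slot 30.24222600312987
yellow [ 592.8 -163.1   20. ]
scene blocktop [544.3 128.9  74. ]
scene plug flange [552.8 218.2  34. ]
nip [559.9 307.8  34. ]
```

Run:
```python
from cell import *
import numpy as np
from scipy.spatial.transform import Rotation as R
s=sense();q=s['eef_rot'];M=R.from_quat([q[1],q[2],q[3],q[0]]).as_matrix();print(M.round(4))
print('jaw yaw',np.degrees(np.arctan2(M[1,2],M[0,2])),'j1',np.degrees(s['joint_pos'][0]),'j6',np.degrees(s['joint_pos'][5]),'az',np.degrees(np.arctan2(-.5,.228)))
```

```text
[[-4.000e-04  9.099e-01  4.149e-01]
 [ 1.600e-03  4.149e-01 -9.099e-01]
 [-1.000e+00  3.000e-04 -1.600e-03]]
jaw yaw -65.48569061143087 j1 -77.10684022024981 j6 -11.621191424917603 az -65.4870141933307
```

```bash
python3 -m pendant '[10,20,0,0,0,-3, 25,50,0,0,0,-8, 42,84,0,0,0,-14, 59,119,0,0,0,-20, 76,154,0,0,0,-26, 93,189,0,0,0,-32, 110,224,0,0,0,-38, 127,259,0,0,0,-44, 144,294,0,0,0,-50, 161,329,0,0,0,-55, 178,363,0,0,0,-59, 190,388,0,0,0,-60.5]' 1
```

```text
time_s: 1.1
tool_pos: [0.4187, -0.1094, 0.2501]
eef_rot: [0.32, 0.631, 0.32, -0.63]
ft_force: [-0.0, -0.9, 0.2]
gripper_width: 0.0854
```

```bash
python3 -m pendant '[8,16,0,0,0,0, 22,44,-5,0,0,0, 38,76,-20,0,0,0, 54,108,-35,0,0,0, 70,140,-50,0,0,0, 86,172,-65,0,0,0, 100,200,-80,0,0,0, 112,222,-92,0,0,0, 119,235,-99,0,0,0, 121,238,-100,0,0,0, 121,238,-100,0,0,0, 121,238,-100,0,0,0]'
python3 - <<'E'
from cell import *
import cv2,numpy as np
s=sense();print(s['tool_pos'],s['joint_pos'])
c=camera_params("wrist")
im,d=get_image("wrist");cv2.imwrite("pics/w1.png",im[:,:,::-1]);np.savez("pics/w1.npz",im=im,d=d,**c);print(c)
E
```

```text
time_s: 2.1
tool_pos: [0.5391, 0.1247, 0.1507]
eef_rot: [-0.321, -0.63, -0.321, 0.63]
ft_force: [-0.1, 0.0, -0.3]
gripper_width: 0.0855
[0.539051   0.1247302  0.15065001] [ 2.61179781e-02  3.50864332e-01  1.66499636e+00 -6.26856295e-04
  1.12587210e+00  2.22536890e+00]
{'fx': 371.64829954431775, 'fy': 371.64829954431775, 'cx': 321.1884727132442, 'cy': 241.97685914545835, 'R': array([[-5.88132111e-01, -8.08764860e-01, -1.45309919e-04],
       [-7.65176389e-01,  5.56376460e-01,  3.23960382e-01],
       [-2.61926926e-01,  1.90642691e-01, -9.46070637e-01]]), 't': array([0.41879344, 0.33343513, 0.40500092])}
```

View pics/w1.png

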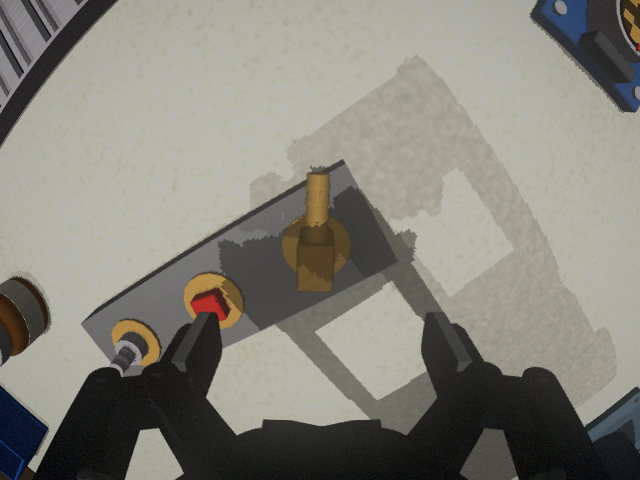

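The wrist view shows the elbow block top near (316,262) and the barb going up to (318,172), roughly square to the jaws. I'll overlay the model to refine it.

```bash
cat >> h.py <<'E'
def fproj(c,X):
    p=c['R']@np.asarray(X)+c['t']; th=np.arctan2(np.hypot(p[0],p[1]),p[2]);ph=np.arctan2(p[1],p[0])
    return c['fx']*th*np.cos(ph)+c['cx'],c['fy']*th*np.sin(ph)+c['cy']
def elbow(o,yaw):
    ca,sa=np.cos(np.radians(yaw)),np.sin(np.radians(yaw));T=lambda x,y,z:np.array(o)+[ca*x-sa*y,sa*x+ca*y,z]
    top=[T(x,y,.062) for x,y in((.015,.011),(-.015,.011),(-.015,-.011),(.015,-.011))]
    fl=[T(.024*np.cos(t),.024*np.sin(t),.022) for t in np.linspace(0,6.283,40)]
    bb=[T(.015,.0065,.05),T(.055,.0065,.05),T(.055,-.0065,.05),T(.015,-.0065,.05)]
    return top,fl,bb
E
python3 - <<'E'
from h import *
c=dict(np.load("pics/w1.npz"));im=cv2.imread("pics/w1.png")
x0,y0,k=250,150,4
a=cv2.resize(im[150:300,250:400],None,fx=k,fy=k,interpolation=cv2.INTER_CUBIC)
for poly,col in zip(elbow([.5393,.1287,.012],-36),((0,0,255),(0,255,0),(255,0,0))):
    p=np.array([fproj(c,X) for X in poly]);p=((p-[x0,y0]+.5)*k-.5).round().astype(int)
    cv2.polylines(a,[p.reshape(-1,1,2)],True,col,1)
cv2.imwrite("pics/w1o.png",a)
E
```

```text
(no output)
```

View pics/w1o.png

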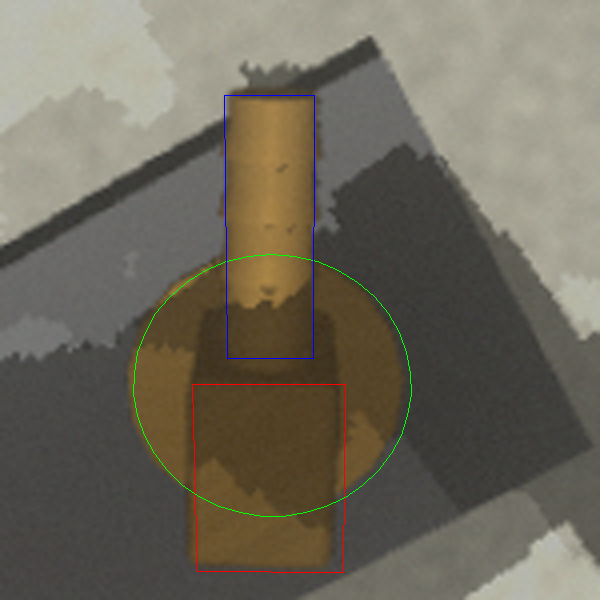

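```bash
python3 -m pendant '[0.4,2,-8,0,0,0, 0.7,4.5,-25,0,0,0, 0.7,4.5,-45,0,0,0, 0.7,4.5,-65,0,0,0, 0.7,4.5,-80,0,0,0, 0.7,4.5,-88,0,0,0, 0.7,4.5,-91.5,0,0,0, 0.7,4.5,-91.5,0,0,0, 0.7,4.5,-91.5,0,0,0]'
python3 -m pendant '[0,0,0,0,0,0, 0,0,0,0,0,0, 0,0,0,0,0,0, 0,0,0,0,0,0, 0,0,0,0,0,0, 0,0,0,0,0,0, 0,0,0,0,0,0, 0,0,0,0,0,0, 0,0,0,0,0,0, 0,0,0,0,0,0]' -1 60
```

```text
time_s: 2.9
tool_pos: [0.5405, 0.1298, 0.0596]
eef_rot: [0.321, 0.63, 0.321, -0.63]
ft_force: [0.7, 0.1, -0.4]
gripper_width: 0.0854
time_s: 3.73
tool_pos: [0.5402, 0.1301, 0.0592]
eef_rot: [0.321, 0.63, 0.321, -0.63]
ft_force: [-0.9, -0.3, 4.0]
gripper_width: 0.0214
```

```bash
python3 -m pendant '[0,0,5,0,0,0, 0,0,15,0,0,0, 0,0,30,0,0,0, 0,0,50,0,0,0, 0,0,70,0,0,0, 0,0,87,0,0,0, 0,0,97,0,0,0, 0,0,100,0,0,0, 0,0,100,0,0,0, 0,0,100,0,0,0]'
python3 - <<'E'
from cell import *
import cv2,numpy as np
s=sense();print(s['tool_pos'],s['joint_pos'],s['ft_force'],s['torque'],s['gripper_width'])
c=camera_params("wrist")
im,d=get_image("wrist");cv2.imwrite("pics/w2.png",im[:,:,::-1]);np.savez("pics/w2.npz",im=im,d=d,**c)
from h import *
x0,y0,k=200,150,3
a=cv2.resize(im[150:330,200:440,::-1],None,fx=k,fy=k,interpolation=cv2.INTER_CUBIC)
t=s['tool_pos']
for poly,col in zip(elbow([t[0],t[1],t[2]-.047],-36),((0,0,255),(0,255,0),(255,0,0))):
    p=np.array([fproj(c,X) for X in poly]);p=((p-[x0,y0]+.5)*k-.5).round().astype(int)
    cv2.polylines(a,[p.reshape(-1,1,2)],True,col,1)
cv2.imwrite("pics/w2o.png",a)
E
```

```text
time_s: 4.57
tool_pos: [0.5394, 0.13, 0.1581]
eef_rot: [-0.321, -0.63, -0.321, 0.63]
ft_force: [0.0, -0.3, -1.5]
gripper_width: 0.021
[0.53935256 0.13003447 0.15808624] [3.54990124e-02 3.46097919e-01 1.65155544e+00 3.30374593e-05
 1.14518503e+00 2.23446581e+00] [ 0.04934225 -0.28653222 -1.53101128] [ 0.00642479 -0.00775815 -0.01641598] 0.021029462866486087
```

View pics/w2o.png

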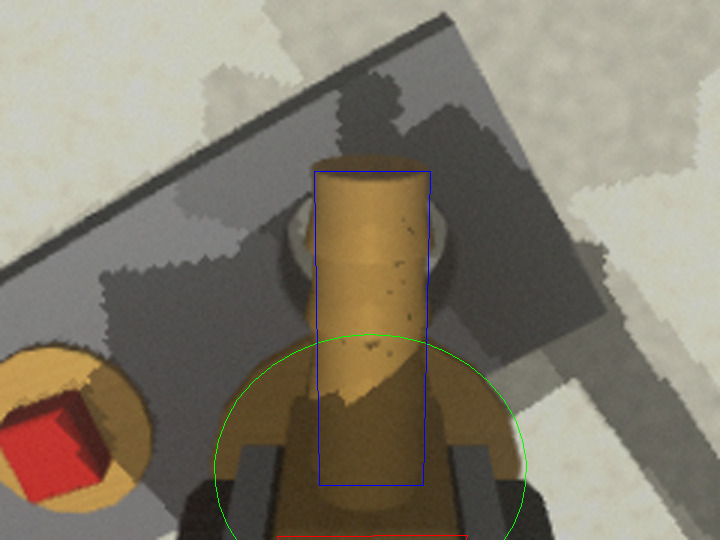

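The elbow is held upright and centred between the pads. I'll stop short of the socket on the way to get a closer look.

```bash
python3 -m pendant '[-3,-8,0,0,0,0, -10,-30,0,0,0,0, -20,-60,0,0,0,0, -30,-90,0,0,0,0, -40,-120,0,0,0,0, -50,-150,0,0,0,0, -60,-180,0,0,0,0, -69,-210,0,0,0,0, -77,-235,0,0,0,0, -81,-247,0,0,0,0, -81,-247,0,0,0,0, -81,-247,0,0,0,0]'
python3 - <<'E'
from cell import *
import cv2,numpy as np
s=sense();print(s['tool_pos'],s['ft_force'],s['gripper_width'])
c=camera_params("wrist")
im,d=get_image("wrist");cv2.imwrite("pics/w3.png",im[:,:,::-1]);np.savez("pics/w3.npz",im=im,d=d,**c)
from h import *
print(fproj(c,[.547,-.182,.06]), fproj(c,[.579,-.182,.06]))
E
```

```text
time_s: 5.62
tool_pos: [0.4581, -0.1175, 0.1582]
eef_rot: [-0.32, -0.63, -0.321, 0.631]
ft_force: [-0.6, -0.5, -1.4]
gripper_width: 0.0214
[ 0.45808704 -0.11749242  0.15815815] [-0.58111498 -0.54056542 -1.40186487] 0.021373109769907944
(np.float64(322.06987529918604), np.float64(76.12201008504076)) (np.float64(289.7571620648547), np.float64(34.73780988830663))
```

View pics/w3.png

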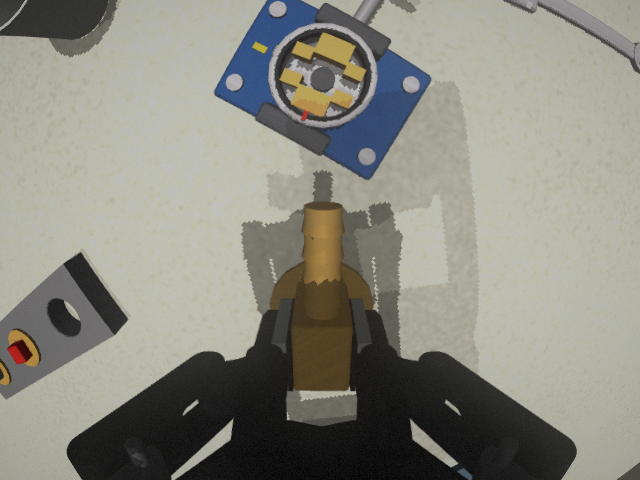

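Run:
```python
from h import *
c=dict(np.load("pics/w3.npz"));im=cv2.imread("pics/w3.png")
x0,y0,k=250,10,5
a=cv2.resize(im[10:130,250:400],None,fx=k,fy=k,interpolation=cv2.INTER_CUBIC)
o=np.array([.5472,-.1824,0])
def draw(P,col,cl=True):
    p=np.array([fproj(c,X) for X in P]);p=((p-[x0,y0]+.5)*k-.5).round().astype(int);cv2.polylines(a,[p.reshape(-1,1,2)],cl,col,1)
for r,z,col in((.0325,.06,(0,0,255)),(.028,.06,(0,255,0)),(.0105,.059,(255,0,255))):
    draw([o+[r*np.cos(t),r*np.sin(t),z] for t in np.linspace(0,6.283,60)],col)
yaw=np.radians(30);u=np.array([np.cos(yaw),np.sin(yaw),0]);v=np.array([-u[1],u[0],0])
for s in(-.005,.005): draw([o+u*.027+v*s+[0,0,.059],o-u*.027+v*s+[0,0,.059]],(255,255,0),False)
cv2.imwrite("pics/w3o.png",a)
```

```text
(no output)
```

View pics/w3o.png

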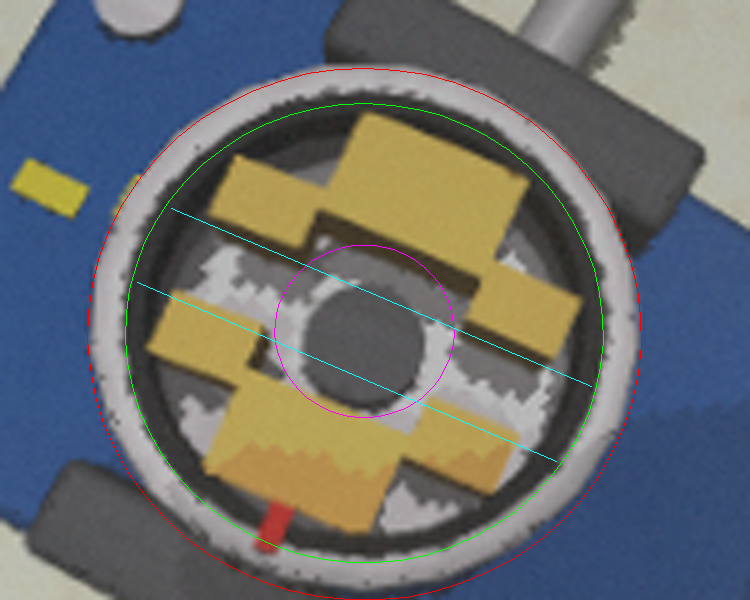

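Rim and slot overlays fit within about 1 mm and 2 degrees: socket axis near (547.5,-182.7), slot near 30 degrees world. Next I'll move over it with the elbow at yaw 42, so I can search clockwise.

```bash
python3 -m pendant '[3,-2,0,0,0,4, 10,-7,0,0,0,10, 20,-15,0,0,0,17, 30,-22,0,0,0,24, 40,-29,0,0,0,31, 50,-36,0,0,0,38, 60,-44,0,0,0,45, 70,-51,0,0,0,52, 79,-58,0,0,0,59, 86,-63,0,0,0,66, 89.4,-65.2,0,0,0,73, 89.4,-65.2,0,0,0,78]'
python3 -m pendant '[0,0,-3,0,0,0, 0,0,-12,0,0,0, 0,0,-24,0,0,0, 0,0,-36,0,0,0, 0,0,-44,0,0,0, 0,0,-48,0,0,0, 0,0,-50,0,0,0, 0,0,-50,0,0,0, 0,0,-50,0,0,0]'
python3 - <<'E'
from cell import *
import numpy as np
from scipy.spatial.transform import Rotation as R
s=sense();q=s['eef_rot'];M=R.from_quat([q[1],q[2],q[3],q[0]]).as_matrix();print(M.round(4))
print('jaw yaw',np.degrees(np.arctan2(M[1,2],M[0,2])),s['tool_pos'],s['joint_pos'],s['ft_force'],s['torque'])
E
```

```text
time_s: 6.67
tool_pos: [0.5493, -0.1812, 0.1582]
eef_rot: [0.647, 0.285, 0.647, -0.285]
ft_force: [-0.1, -0.6, -1.1]
gripper_width: 0.0214
time_s: 7.42
tool_pos: [0.5486, -0.1822, 0.1091]
eef_rot: [0.646, 0.288, 0.646, -0.288]
ft_force: [0.4, -0.6, -1.7]
gripper_width: 0.0215
[[ 6.000e-04  7.433e-01  6.690e-01]
 [-3.000e-04  6.690e-01 -7.433e-01]
 [-1.000e+00  2.000e-04  6.000e-04]]
jaw yaw -48.01173318714547 [ 0.54857849 -0.18220248  0.10914218] [-5.13551016e-01  4.36164902e-01  1.64835453e+00  8.90616692e-06
  1.05642158e+00  3.24407362e-01] [ 0.39805297 -0.60745411 -1.68498747] [ 0.01531526  0.00224526 -0.02244283]
```

```bash
python3 -m pendant '[-1,-0.5,-1,0,0,0, -1,-0.5,-4,0,0,0, -1,-0.5,-6,0,0,0, -1,-0.5,-7.5,0,0,0, -1,-0.5,-8,0,0,0, -1,-0.5,-8.5,0,0,0, -1,-0.5,-9,0,0,0, -1,-0.5,-9,0,0,0]'
python3 -m pendant '[0,0,-0.5,0,0,0, 0,0,-0.5,0,0,0]'
```

```text
time_s: 8.08
tool_pos: [0.5473, -0.1826, 0.0997]
eef_rot: [0.646, 0.288, 0.646, -0.288]
ft_force: [-1.2, 0.5, -2.1]
gripper_width: 0.0212
time_s: 8.25
tool_pos: [0.5473, -0.1826, 0.0993]
eef_rot: [0.646, 0.288, 0.646, -0.288]
ft_force: [-0.6, -0.4, -1.5]
gripper_width: 0.0213
```

```bash
python3 -m pendant '[0,0,-0.5,0,0,0, 0,0,-0.5,0,0,0]';python3 -m pendant '[0,0,-0.5,0,0,0, 0,0,-0.5,0,0,0]'
```

```text
time_s: 8.42
tool_pos: [0.5474, -0.1827, 0.0991]
eef_rot: [0.646, 0.288, 0.646, -0.288]
ft_force: [-0.8, -0.1, 0.7]
gripper_width: 0.0213
time_s: 8.58
tool_pos: [0.5476, -0.1827, 0.0988]
eef_rot: [0.646, 0.288, 0.646, -0.288]
ft_force: [-1.1, 1.0, 3.8]
gripper_width: 0.0213
```

```bash
python3 -m pendant '[0,0,0,0,0,-1, 0,0,0,0,0,-2, 0,0,0,0,0,-3, 0,0,0,0,0,-3]';python3 -m pendant '[0,0,0,0,0,-1, 0,0,0,0,0,-2, 0,0,0,0,0,-3, 0,0,0,0,0,-3]'
```

```text
time_s: 8.92
tool_pos: [0.5475, -0.1827, 0.0986]
eef_rot: [0.638, 0.305, 0.638, -0.305]
ft_force: [-0.8, -0.0, 5.3]
gripper_width: 0.0215
time_s: 9.25
tool_pos: [0.5475, -0.1827, 0.0984]
eef_rot: [0.63, 0.321, 0.63, -0.321]
ft_force: [-0.2, 0.2, 5.1]
gripper_width: 0.0211
```

```bash
python3 -m pendant '[0,0,0,0,0,-1, 0,0,0,0,0,-2, 0,0,0,0,0,-3, 0,0,0,0,0,-3]';python3 -m pendant '[0,0,-0.5,0,0,-1, 0,0,-0.5,0,0,-2, 0,0,-0.5,0,0,-3, 0,0,-0.5,0,0,-3]'
```

```text
time_s: 9.58
tool_pos: [0.5474, -0.1827, 0.0983]
eef_rot: [0.621, 0.338, 0.621, -0.338]
ft_force: [0.9, 0.3, 5.0]
gripper_width: 0.0212
time_s: 9.92
tool_pos: [0.5475, -0.1827, 0.0981]
eef_rot: [0.612, 0.354, 0.612, -0.354]
ft_force: [-0.0, 2.0, 6.1]
gripper_width: 0.021
```

```bash
cat > st.py <<'E'
from cell import *
import numpy as np
from scipy.spatial.transform import Rotation as R
s=sense();q=s['eef_rot'];M=R.from_quat([q[1],q[2],q[3],q[0]]).as_matrix()
print('t %.2f'%s['time_s'],'elbow yaw %.2f'%((np.degrees(np.arctan2(M[1,2],M[0,2]))+90)%360),'pos',(s['tool_pos']*1000).round(2),'F',s['ft_force'].round(2),'T',s['torque'].round(3),'j6 %.2f'%s['joint_pos'][5],'tilt',M[:2,0].round(4), 'w',s['gripper_width'].round(4))
E
python3 st.py
python3 -m pendant '[0,0,0,0,0,-1, 0,0,0,0,0,-2, 0,0,0,0,0,-3, 0,0,0,0,0,-3]';python3 st.py; python3 -m pendant '[0,0,0,0,0,-1, 0,0,0,0,0,-2, 0,0,0,0,0,-3, 0,0,0,0,0,-3]';python3 st.py
```

```text
time_s: 10.25
tool_pos: [0.5475, -0.1827, 0.098]
eef_rot: [0.603, 0.37, 0.603, -0.37]
ft_force: [-0.9, -0.1, 5.3]
gripper_width: 0.0211
time_s: 10.58
tool_pos: [0.5475, -0.1827, 0.0979]
eef_rot: [0.593, 0.385, 0.593, -0.385]
ft_force: [-0.1, 1.5, 4.3]
gripper_width: 0.0212Traceback (most recent call last):
  File "st.py", line 5, in <module>
    print('t %.2f'%s['time_s'],'elbow yaw %.2f'%((np.degrees(np.arctan2(M[1,2],M[0,2]))+90)%360),'pos',(s['tool_pos']*1000).round(2),'F',s['ft_force'].round(2),'T',s['torque'].round(3),'j6 %.2f'%s['joint_pos'][5],'tilt',M[:2,0].round(4), 'w',s['gripper_width'].round(4))
                                                                                                                                                                                                                                                  ^^^^^^^^^^^^^^^^^^^^^^^^
AttributeError: 'float' object has no attribute 'round'
Traceback (most recent call last):
  File "st.py", line 5, in <module>
    print('t %.2f'%s['time_s'],'elbow yaw %.2f'%((np.degrees(np.arctan2(M[1,2],M[0,2]))+90)
[... 467 characters left out ...]
at' object has no attribute 'round'
Traceback (most recent call last):
  File "st.py", line 5, in <module>
    print('t %.2f'%s['time_s'],'elbow yaw %.2f'%((np.degrees(np.arctan2(M[1,2],M[0,2]))+90)%360),'pos',(s['tool_pos']*1000).round(2),'F',s['ft_force'].round(2),'T',s['torque'].round(3),'j6 %.2f'%s['joint_pos'][5],'tilt',M[:2,0].round(4), 'w',s['gripper_width'].round(4))
                                                                                                                                                                                                                                                  ^^^^^^^^^^^^^^^^^^^^^^^^
AttributeError: 'float' object has no attribute 'round'
```

```bash
sed -i "s/s\['gripper_width'\].round(4)/s['gripper_width']/" st.py; python3 st.py
python3 -m pendant '[0,0,3,0,0,0, 0,0,12,0,0,0, 0,0,27,0,0,0, -4,-2,44,0,0,0, -18,-8,55,0,0,0, -38,-17,60,0,0,0, -60,-27,60,0,0,0, -80,-36,60,0,0,0, -94,-42,60,0,0,0, -100,-45,60,0,0,0, -100,-45,60,0,0,0]'
python3 - <<'E'
from cell import *
import cv2,numpy as np
from h import *
c=camera_params("wrist")
im,d=get_image("wrist");im=im[:,:,::-1].copy();cv2.imwrite("pics/w4.png",im);np.savez("pics/w4.npz",im=im,d=d,**c)
o=np.array([.5475,-.1827,0]);u,v=fproj(c,o+[0,0,.06]);print(u,v)
x0,y0,k=int(u)-75,max(0,int(v)-60),5
a=cv2.resize(im[y0:y0+120,x0:x0+150],None,fx=k,fy=k,interpolation=cv2.INTER_CUBIC)
def draw(P,col,cl=True):
    p=np.array([fproj(c,X) for X in P]);p=((p-[x0,y0]+.5)*k-.5).round().astype(int);cv2.polylines(a,[p.reshape(-1,1,2)],cl,col,1)
for r,z,col in((.0325,.06,(0,0,255)),(.0105,.059,(255,0,255))):
    draw([o+[r*np.cos(t),r*np.sin(t),z] for t in np.linspace(0,6.283,60)],col)
for y,col in ((30,(255,255,0)),(12,(0,255,0))):
  yaw=np.radians(y);u=np.array([np.cos(yaw),np.sin(yaw),0]);v=np.array([-u[1],u[0],0])
  for s in(-.005,.005): draw([o+u*.027+v*s+[0,0,.059],o-u*.027+v*s+[0,0,.059]],col,False)
cv2.imwrite("pics/w4o.png",a)
E
python3 st.py
```

```text
t 10.58 elbow yaw 23.96 pos [ 547.48 -182.72   97.9 ] F [-0.1   1.55  4.33] T [ 0.135 -0.1    0.004] j6 0.64 tilt [ 0.0004 -0.0002] w 0.021154868591084633
time_s: 11.5
tool_pos: [0.4462, -0.228, 0.1579]
eef_rot: [0.592, 0.385, 0.593, -0.386]
ft_force: [0.0, 0.3, -1.4]
gripper_width: 0.0214
320.67676198853917 75.17698896286288
t 11.55 elbow yaw 23.94 pos [ 447.14 -227.82  157.98] F [ 0.25 -0.78 -0.89] T [ 0.052 -0.05  -0.024] j6 0.46 tilt [0.0001 0.0002] w 0.020940926949558576
```

View pics/w4o.png

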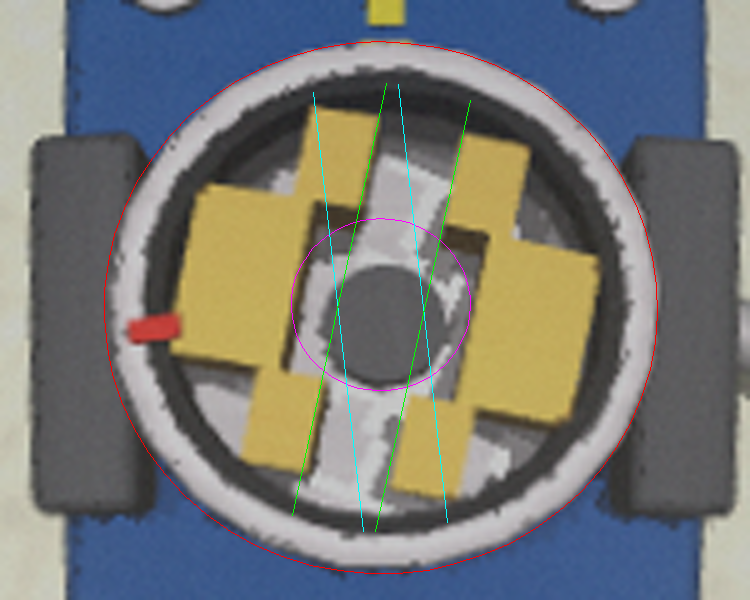

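The ring was dragged along by friction: the slot is now at about 12 degrees. I'll go back in at yaw 12.5, aligned with it.

```bash
python3 -m pendant '[6,3,0,0,0,-1, 20,9,0,0,0,-4, 40,18,0,0,0,-7, 60,27,0,0,0,-10, 80,36,0,0,0,-11.5, 94,42,-2,0,0,-11.5, 100,45,-12,0,0,-11.5, 100,45,-27,0,0,-11.5, 100,45,-42,0,0,-11.5, 100,45,-52,0,0,-11.5, 100,45,-56,0,0,-11.5, 100,45,-56,0,0,-11.5]'
python3 st.py
python3 -m pendant '[0,0,-1,0,0,0, 0,0,-2,0,0,0, 0,0,-3,0,0,0, 0,0,-3.5,0,0,0, 0,0,-3.5,0,0,0]'; python3 st.py
```

```text
time_s: 12.55
tool_pos: [0.5465, -0.1821, 0.1002]
eef_rot: [0.55, 0.442, 0.553, -0.443]
ft_force: [-0.9, 0.7, -1.1]
gripper_width: 0.0211
t 12.55 elbow yaw 12.52 pos [ 546.46 -182.12  100.25] F [-0.87  0.71 -1.08] T [-0.035 -0.007  0.03 ] j6 0.84 tilt [-0.0027  0.0015] w 0.021083195975268094
time_s: 12.97
tool_pos: [0.5474, -0.1828, 0.0987]
eef_rot: [0.552, 0.443, 0.551, -0.443]
ft_force: [-0.4, -1.0, -1.6]
gripper_width: 0.0212
t 12.97 elbow yaw 12.50 pos [ 547.43 -182.78   98.7 ] F [-0.35 -0.95 -1.61] T [-0.037  0.034 -0.028] j6 0.84 tilt [ 0.0007 -0.0003] w 0.02124204008095662
```

```bash
python3 -m pendant '[0,0,-1,0,0,0, 0,0,-1.5,0,0,0, 0,0,-1.5,0,0,0]'; python3 -m pendant '[0,0,-0.5,0,0,0, 0,0,-1,0,0,0, 0,0,-1,0,0,0]';python3 st.py
```

```text
time_s: 13.22
tool_pos: [0.5473, -0.1826, 0.0968]
eef_rot: [0.551, 0.443, 0.551, -0.443]
ft_force: [0.1, 0.2, -0.6]
gripper_width: 0.0212
time_s: 13.47
tool_pos: [0.5472, -0.1826, 0.0957]
eef_rot: [0.551, 0.443, 0.552, -0.443]
ft_force: [-1.1, 0.8, -1.7]
gripper_width: 0.0212
t 13.47 elbow yaw 12.51 pos [ 547.24 -182.58   95.67] F [-1.1   0.75 -1.73] T [-0.007 -0.014  0.048] j6 0.84 tilt [-0.0002  0.0001] w 0.02118299331109477
```

The lugs have entered the slot, with no force 2 mm below the ring top. Continuing down.

```bash
python3 -m pendant '[0,0,-1,0,0,0, 0,0,-2,0,0,0, 0,0,-3,0,0,0, 0,0,-4,0,0,0, 0,0,-5,0,0,0, 0,0,-5,0,0,0]'; python3 -m pendant '[0,0,-0.7,0,0,0, 0,0,-1.4,0,0,0, 0,0,-2,0,0,0, 0,0,-2,0,0,0]';python3 st.py
```

```text
time_s: 13.97
tool_pos: [0.5472, -0.1825, 0.0905]
eef_rot: [0.551, 0.443, 0.552, -0.443]
ft_force: [-0.4, 0.9, 0.1]
gripper_width: 0.0215
time_s: 14.3
tool_pos: [0.5472, -0.1826, 0.0887]
eef_rot: [0.551, 0.443, 0.552, -0.443]
ft_force: [0.2, -0.3, -1.5]
gripper_width: 0.0213
t 14.30 elbow yaw 12.51 pos [ 547.25 -182.58   88.66] F [ 0.18 -0.26 -1.47] T [ 0.046  0.005 -0.016] j6 0.84 tilt [-0.0002  0.0001] w 0.021298182949992243
```

```bash
python3 -m pendant '[0,0,-0.5,0,0,0, 0,0,-0.5,0,0,0]'; python3 -m pendant '[0,0,-0.5,0,0,0, 0,0,-0.5,0,0,0]';python3 -m pendant '[0,0,-0.5,0,0,0, 0,0,-0.5,0,0,0]';python3 st.py
```

```text
time_s: 14.47
tool_pos: [0.5474, -0.1826, 0.0884]
eef_rot: [0.552, 0.443, 0.551, -0.443]
ft_force: [0.2, 0.2, -0.5]
gripper_width: 0.0215
time_s: 14.63
tool_pos: [0.5474, -0.1827, 0.0883]
eef_rot: [0.552, 0.443, 0.551, -0.442]
ft_force: [-1.2, -0.1, 2.7]
gripper_width: 0.0215
time_s: 14.8
tool_pos: [0.5475, -0.1827, 0.0882]
eef_rot: [0.552, 0.443, 0.551, -0.442]
ft_force: [-1.9, 1.1, 6.4]
gripper_width: 0.0211
t 14.80 elbow yaw 12.51 pos [ 547.51 -182.68   88.21] F [-1.87  1.1   6.4 ] T [ 0.221  0.42  -0.064] j6 0.84 tilt [ 0.0007 -0.0003] w 0.021052678713879613
```

```bash
for i in 1; do :; done; python3 -m pendant '[0,0,0,0,0,-1.5, 0,0,-0.1,0,0,-3, 0,0,-0.2,0,0,-4.5, 0,0,-0.2,0,0,-6]'; python3 st.py; python3 -m pendant '[0,0,0,0,0,-1.5, 0,0,-0.1,0,0,-3, 0,0,-0.2,0,0,-4.5, 0,0,-0.2,0,0,-6]'; python3 st.py
```

```text
time_s: 15.13
tool_pos: [0.5475, -0.1827, 0.088]
eef_rot: [0.528, 0.471, 0.527, -0.471]
ft_force: [-1.2, 0.5, 6.3]
gripper_width: 0.0214
t 15.13 elbow yaw 6.45 pos [ 547.55 -182.72   87.98] F [-1.22  0.46  6.32] T [0.234 0.331 0.029] j6 0.94 tilt [ 0.0008 -0.0005] w 0.021421262468665585
time_s: 15.47
tool_pos: [0.5476, -0.1828, 0.0877]
eef_rot: [0.502, 0.498, 0.502, -0.498]
ft_force: [0.4, 0.8, 4.7]
gripper_width: 0.0212
t 15.47 elbow yaw 0.45 pos [ 547.58 -182.76   87.72] F [0.43 0.82 4.75] T [0.184 0.384 0.056] j6 1.05 tilt [ 0.0009 -0.0006] w 0.02124902929470485
```

```bash
python3 -m pendant '[0,0,0,0,0,-1.5, 0,0,-0.1,0,0,-3, 0,0,-0.2,0,0,-4, 0,0,-0.2,0,0,-4]'; python3 st.py
```

```text
time_s: 15.8
tool_pos: [0.5476, -0.1828, 0.0876]
eef_rot: [0.485, 0.515, 0.484, -0.515]
ft_force: [-1.6, 2.0, 6.6]
gripper_width: 0.0216
t 15.80 elbow yaw 356.46 pos [ 547.62 -182.79   87.55] F [-1.58  1.96  6.62] T [ 0.199  0.327 -0.04 ] j6 1.12 tilt [ 0.001  -0.0006] w 0.02157541090395265
```

```bash
for k in 1; do python3 -m pendant '[0,0,-0.1,0,0,-1.5, 0,0,-0.1,0,0,-3, 0,0,-0.2,0,0,-4, 0,0,-0.2,0,0,-4]'; done; python3 st.py;  python3 -m pendant '[0,0,-0.1,0,0,-1.5, 0,0,-0.1,0,0,-3, 0,0,-0.2,0,0,-4, 0,0,-0.2,0,0,-4]'; python3 st.py
```

```text
time_s: 16.13
tool_pos: [0.5476, -0.1828, 0.0874]
eef_rot: [0.466, 0.532, 0.466, -0.532]
ft_force: [-1.5, 1.0, 7.0]
gripper_width: 0.0212
t 16.13 elbow yaw 352.46 pos [ 547.62 -182.81   87.36] F [-1.46  0.97  7.02] T [ 0.237  0.323 -0.022] j6 1.19 tilt [ 0.001  -0.0006] w 0.02115824075799869
time_s: 16.47
tool_pos: [0.5477, -0.1828, 0.0872]
eef_rot: [0.448, 0.548, 0.447, -0.548]
ft_force: [-0.6, 1.0, 5.8]
gripper_width: 0.0211
t 16.47 elbow yaw 348.46 pos [ 547.69 -182.84   87.18] F [-0.63  0.99  5.84] T [ 0.159  0.314 -0.076] j6 1.26 tilt [ 0.0011 -0.0007] w 0.02105243507526719
```

```bash
python3 -m pendant '[0,0,-0.1,0,0,-1.5, 0,0,-0.1,0,0,-3, 0,0,-0.1,0,0,-4, 0,0,-0.1,0,0,-4]'; python3 st.py
```

```text
time_s: 16.8
tool_pos: [0.5477, -0.1829, 0.087]
eef_rot: [0.428, 0.563, 0.427, -0.563]
ft_force: [-1.4, 0.4, 5.3]
gripper_width: 0.0214
t 16.80 elbow yaw 344.46 pos [ 547.7  -182.86   87.04] F [-1.42  0.45  5.3 ] T [ 0.092  0.233 -0.074] j6 1.33 tilt [ 0.0012 -0.0007] w 0.021428314322327682
```

```bash
python3 -m pendant '[0,0,-0.1,0,0,-1.5, 0,0,-0.1,0,0,-3, 0,0,-0.2,0,0,-4, 0,0,-0.2,0,0,-4]'; python3 st.py
```

```text
time_s: 17.13
tool_pos: [0.5477, -0.1829, 0.0868]
eef_rot: [0.408, 0.578, 0.407, -0.577]
ft_force: [-1.1, 0.2, 5.7]
gripper_width: 0.0215
t 17.13 elbow yaw 340.46 pos [ 547.72 -182.9    86.84] F [-1.1   0.23  5.71] T [ 0.115  0.258 -0.088] j6 1.40 tilt [ 0.0012 -0.0008] w 0.021531513361413672
```

```bash
python3 -m pendant '[0,0,-0.1,0,0,-1.5, 0,0,-0.1,0,0,-3, 0,0,-0.2,0,0,-4, 0,0,-0.2,0,0,-4]'; python3 st.py
```

```text
time_s: 17.47
tool_pos: [0.5478, -0.1829, 0.0867]
eef_rot: [0.388, 0.592, 0.387, -0.591]
ft_force: [-0.7, -0.1, 6.0]
gripper_width: 0.0212
t 17.47 elbow yaw 336.46 pos [ 547.75 -182.92   86.66] F [-0.71 -0.09  6.03] T [ 0.096  0.265 -0.005] j6 1.47 tilt [ 0.0013 -0.0008] w 0.021150120656512072
```

```bash
python3 -m pendant '[0,0,-0.1,0,0,-1.5, 0,0,-0.1,0,0,-3, 0,0,-0.2,0,0,-4, 0,0,-0.2,0,0,-4]'; python3 st.py
```

```text
time_s: 17.8
tool_pos: [0.5478, -0.183, 0.0865]
eef_rot: [0.367, 0.605, 0.366, -0.604]
ft_force: [-0.9, 0.7, 7.1]
gripper_width: 0.0212
t 17.80 elbow yaw 332.46 pos [ 547.76 -182.98   86.49] F [-0.88  0.67  7.08] T [0.105 0.293 0.028] j6 1.54 tilt [ 0.0013 -0.0009] w 0.021185989712402764
```

```bash
python3 -m pendant '[0,0,-0.1,0,0,-1.5, 0,0,-0.1,0,0,-3, 0,0,-0.1,0,0,-3]'; python3 st.py
```

```text
time_s: 18.05
tool_pos: [0.5478, -0.183, 0.0864]
eef_rot: [0.351, 0.614, 0.35, -0.614]
ft_force: [-1.4, 0.5, 5.9]
gripper_width: 0.021
t 18.05 elbow yaw 329.43 pos [ 547.78 -183.02   86.37] F [-1.38  0.49  5.88] T [ 0.029  0.258 -0.117] j6 1.59 tilt [ 0.0014 -0.001 ] w 0.020964757064684068
```

```bash
python3 -m pendant '[0,0,-0.1,0,0,-1.5, 0,0,-0.1,0,0,-3, 0,0,-0.1,0,0,-3]'; python3 st.py
```

```text
time_s: 18.3
tool_pos: [0.5478, -0.1831, 0.0863]
eef_rot: [0.335, 0.623, 0.334, -0.623]
ft_force: [-0.8, 0.6, 6.1]
gripper_width: 0.0212
t 18.30 elbow yaw 326.44 pos [ 547.8  -183.06   86.28] F [-0.83  0.6   6.07] T [ 0.05   0.286 -0.019] j6 1.64 tilt [ 0.0014 -0.0011] w 0.021160728844119563
```

```bash
python3 -m pendant '[0,0,-0.1,0,0,-1.5, 0,0,-0.1,0,0,-3, 0,0,-0.1,0,0,-3]'; python3 st.py
```

```text
time_s: 18.55
tool_pos: [0.5478, -0.1831, 0.0861]
eef_rot: [0.318, 0.632, 0.317, -0.631]
ft_force: [-1.1, -0.6, 5.5]
gripper_width: 0.0211
t 18.55 elbow yaw 323.44 pos [ 547.81 -183.06   86.12] F [-1.11 -0.61  5.45] T [-0.014  0.196 -0.013] j6 1.69 tilt [ 0.0014 -0.0011] w 0.021127703774702133
```

```bash
sed -i "s/,'tilt'/,'e6 %.3f'%s['effort'][5],'tilt'/" st.py; python3 -m pendant '[0,0,-0.1,0,0,-1.5, 0,0,-0.1,0,0,-3, 0,0,-0.1,0,0,-3]'; python3 st.py
```

```text
time_s: 18.8
tool_pos: [0.5478, -0.1831, 0.086]
eef_rot: [0.302, 0.64, 0.301, -0.639]
ft_force: [-0.6, 0.5, 6.0]
gripper_width: 0.0213
t 18.80 elbow yaw 320.45 pos [ 547.78 -183.07   85.98] F [-0.61  0.54  6.03] T [-0.076  0.159 -0.079] j6 1.75 e6 0.312 tilt [ 0.0013 -0.001 ] w 0.021309440554849162
```

```bash
python3 -m pendant '[0,0,-0.1,0,0,-1.5, 0,0,-0.1,0,0,-3, 0,0,-0.1,0,0,-3]'; python3 st.py
```

```text
time_s: 19.05
tool_pos: [0.5478, -0.1831, 0.0859]
eef_rot: [0.285, 0.648, 0.284, -0.647]
ft_force: [-1.2, -0.9, 5.3]
gripper_width: 0.0212
t 19.05 elbow yaw 317.46 pos [ 547.79 -183.11   85.86] F [-1.23 -0.92  5.25] T [-0.04   0.198 -0.058] j6 1.80 e6 0.278 tilt [ 0.0013 -0.0011] w 0.021192405165537106
```

```bash
python3 -m pendant '[0,0,-0.1,0,0,-1.5, 0,0,-0.1,0,0,-3, 0,0,-0.1,0,0,-3]'; python3 st.py
```

```text
time_s: 19.3
tool_pos: [0.5479, -0.1831, 0.0858]
eef_rot: [0.268, 0.655, 0.267, -0.654]
ft_force: [-0.6, 0.4, 5.1]
gripper_width: 0.0214
t 19.30 elbow yaw 314.47 pos [ 547.88 -183.08   85.77] F [-0.64  0.37  5.13] T [-0.072  0.237 -0.053] j6 1.85 e6 0.320 tilt [ 0.0015 -0.0011] w 0.02139964284291534
```

```bash
python3 -m pendant '[0,0,-0.1,0,0,-1.5, 0,0,-0.1,0,0,-3, 0,0,-0.1,0,0,-3]'; python3 st.py
```

```text
time_s: 19.55
tool_pos: [0.5478, -0.1832, 0.0858]
eef_rot: [0.251, 0.662, 0.25, -0.661]
ft_force: [-2.2, -0.3, 6.2]
gripper_width: 0.0215
t 19.55 elbow yaw 311.49 pos [ 547.81 -183.2    85.76] F [-2.16 -0.3   6.17] T [-0.098  0.36   0.074] j6 1.90 e6 0.393 tilt [ 0.0013 -0.0014] w 0.021492751943085052
```

```bash
python3 -m pendant '[0,0,-0.1,0,0,-1.5, 0,0,-0.1,0,0,-3, 0,0,-0.1,0,0,-3]'; python3 st.py
```

```text
time_s: 19.8
tool_pos: [0.5475, -0.1834, 0.0857]
eef_rot: [0.234, 0.668, 0.233, -0.667]
ft_force: [-2.4, -1.4, 7.2]
gripper_width: 0.0211
t 19.80 elbow yaw 308.52 pos [ 547.53 -183.45   85.74] F [-2.43 -1.37  7.23] T [-0.264  0.507  0.313] j6 1.95 e6 0.653 tilt [ 0.0007 -0.0019] w 0.02112319247634156
```

```bash
python3 -m pendant '[0,0,0,0,0,-1, 0,0,0,0,0,-1.5, 0,0,0,0,0,-1.5]'; python3 st.py
```

```text
time_s: 20.05
tool_pos: [0.5475, -0.1834, 0.0857]
eef_rot: [0.226, 0.67, 0.224, -0.67]
ft_force: [-2.8, -0.4, 7.0]
gripper_width: 0.0213
t 20.05 elbow yaw 307.08 pos [ 547.49 -183.42   85.74] F [-2.75 -0.37  6.97] T [-0.276  0.501  0.339] j6 1.98 e6 0.493 tilt [ 0.0007 -0.0019] w 0.021315917833349792
```

```bash
python3 -m pendant '[0,0,0,0,0,-1, 0,0,0,0,0,-1.5, 0,0,0,0,0,-1.5]'; python3 st.py
```

```text
time_s: 20.3
tool_pos: [0.5475, -0.1834, 0.0857]
eef_rot: [0.217, 0.673, 0.215, -0.673]
ft_force: [-2.1, -1.4, 6.9]
gripper_width: 0.0214
t 20.30 elbow yaw 305.58 pos [ 547.49 -183.43   85.74] F [-2.09 -1.36  6.93] T [-0.285  0.532  0.378] j6 2.01 e6 0.501 tilt [ 0.0007 -0.0019] w 0.0213810458983121
```

```bash
python3 -m pendant '[0,0,0,0,0,-1, 0,0,0,0,0,-1.5, 0,0,0,0,0,-1.5]'; python3 st.py
```

```text
time_s: 20.55
tool_pos: [0.5475, -0.1835, 0.0858]
eef_rot: [0.208, 0.676, 0.206, -0.676]
ft_force: [-2.0, -1.3, 6.5]
gripper_width: 0.0212
t 20.55 elbow yaw 304.08 pos [ 547.49 -183.45   85.75] F [-2.02 -1.29  6.49] T [-0.256  0.526  0.354] j6 2.03 e6 0.509 tilt [ 0.0007 -0.0019] w 0.021193562266696758
```

Resistance stepped up between yaw 311.5 and 308.5 and then stayed at about 0.4 N m, and the sinking stopped. I take snug as about 310.5, so the target yaw is about 280.5.

```bash
python3 -m pendant '[0,0,0,0,0,-1.5, 0,0,0,0,0,-3, 0,0,0,0,0,-4.5, 0,0,0,0,0,-6, 0,0,0,0,0,-7.5, 0,0,0,0,0,-9, 0,0,0,0,0,-9]'; python3 st.py
```

```text
time_s: 21.13
tool_pos: [0.5474, -0.1834, 0.0857]
eef_rot: [0.154, 0.69, 0.153, -0.69]
ft_force: [-2.7, -0.5, 7.0]
gripper_width: 0.0214
t 21.13 elbow yaw 295.04 pos [ 547.44 -183.45   85.74] F [-2.67 -0.54  7.02] T [-0.31   0.59   0.407] j6 2.19 e6 0.724 tilt [ 0.0006 -0.002 ] w 0.021357485760279262
```

```bash
python3 -m pendant '[0,0,0,0,0,-1.5, 0,0,0,0,0,-3, 0,0,0,0,0,-4.5, 0,0,0,0,0,-6, 0,0,0,0,0,-7.5, 0,0,0,0,0,-8.5, 0,0,0,0,0,-8.5]'; python3 st.py
python3 - <<'E'
from cell import *
import cv2,numpy as np
from h import *
c=camera_params("wrist")
im,d=get_image("wrist");im=im[:,:,::-1].copy();cv2.imwrite("pics/w5.png",im);np.savez("pics/w5.npz",im=im,d=d,**c)
E
```

```text
time_s: 21.72
tool_pos: [0.5474, -0.1835, 0.0857]
eef_rot: [0.103, 0.7, 0.101, -0.7]
ft_force: [-2.7, -1.9, 6.7]
gripper_width: 0.0213
t 21.72 elbow yaw 286.57 pos [ 547.4  -183.5    85.73] F [-2.66 -1.89  6.71] T [-0.32   0.646  0.464] j6 2.34 e6 0.689 tilt [ 0.0005 -0.002 ] w 0.021325496715382475
```

View pics/w5.png

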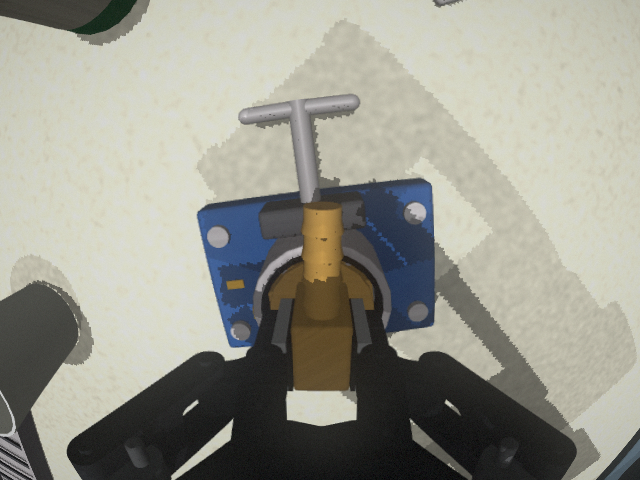

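```bash
python3 -m pendant '[0,0,0,0,0,-1.5, 0,0,0,0,0,-3, 0,0,0,0,0,-4.5, 0,0,0,0,0,-6, 0,0,0,0,0,-6, 0,0,0,0,0,-6]'; python3 st.py
```

```text
time_s: 22.27
tool_pos: [0.5473, -0.1835, 0.0857]
eef_rot: [0.066, 0.704, 0.065, -0.704]
ft_force: [-2.8, -1.7, 6.4]
gripper_width: 0.0213
t 22.27 elbow yaw 280.61 pos [ 547.35 -183.46   85.73] F [-2.79 -1.68  6.41] T [-0.326  0.721  0.453] j6 2.44 e6 0.469 tilt [ 0.0004 -0.002 ] w 0.021324689593625042
```

```bash
python3 -m pendant '[0,0,0.3,0,0,0, 0,0,0.5,0,0,0, 0,0,0.5,0,0,0]'; python3 -m pendant '[0,0,0,0,0,0, 0,0,0,0,0,0, 0,0,0,0,0,0, 0,0,0,0,0,0, 0,0,0,0,0,0, 0,0,0,0,0,0]' 0.2; python3 -m pendant '[0,0,4,0,0,0, 0,0,14,0,0,0, 0,0,30,0,0,0, 0,0,50,0,0,0, 0,0,66,0,0,0, 0,0,76,0,0,0, 0,0,80,0,0,0, 0,0,80,0,0,0]'
python3 - <<'E'
from cell import *
import cv2,numpy as np
c=camera_params("wrist")
im,d=get_image("wrist");im=im[:,:,::-1].copy();cv2.imwrite("pics/w6.png",im);np.savez("pics/w6.npz",im=im,d=d,**c)
E
```

```text
time_s: 22.52
tool_pos: [0.5474, -0.1834, 0.0858]
eef_rot: [0.066, 0.704, 0.065, -0.704]
ft_force: [-3.7, -2.7, 5.8]
gripper_width: 0.0212
time_s: 23.02
tool_pos: [0.5473, -0.1825, 0.0851]
eef_rot: [-0.065, -0.704, -0.065, 0.704]
ft_force: [0.3, -0.1, 0.4]
gripper_width: 0.0514
time_s: 23.68
tool_pos: [0.5479, -0.1829, 0.1667]
eef_rot: [0.065, 0.705, 0.064, -0.703]
ft_force: [0.6, -0.2, 1.0]
gripper_width: 0.051
```

View pics/w6.png

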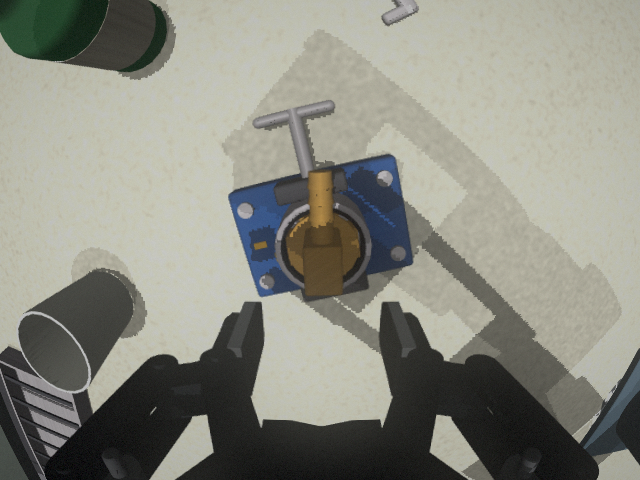

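```bash
python3 -m pendant '[0,0,5,0,0,2, -3,0,15,0,0,7, -10,-4,25,0,0,14, -20,-9,30,0,0,21, -30,-13,30,0,0,28, -45,-20,30,0,0,35, -60,-27,30,0,0,42, -75,-34,30,0,0,49, -87,-39,30,0,0,56, -95,-42,30,0,0,63, -100,-45,30,0,0,70, -100,-45,30,0,0,77]'
python3 -m pendant '[0,0,0,0,0,7, 0,0,0,0,0,14, 0,0,0,0,0,21, 0,0,0,0,0,25, 0,0,0,0,0,25]'
cat > look.py <<'E'
import sys
from cell import *
import cv2,numpy as np
from h import *
n=sys.argv[1];c=camera_params("wrist")
im,d=get_image("wrist");im=im[:,:,::-1].copy();cv2.imwrite(f"pics/{n}.png",im);np.savez(f"pics/{n}.npz",im=im,d=d,**c)
o=np.array([.5475,-.1827,0]);u,v=fproj(c,o+[0,0,.06]);print(u,v)
x0,y0,k=int(u)-75,max(0,int(v)-60),5
a=cv2.resize(im[y0:y0+120,x0:x0+150],None,fx=k,fy=k,interpolation=cv2.INTER_CUBIC)
def draw(P,col,cl=True):
    p=np.array([fproj(c,X) for X in P]);p=((p-[x0,y0]+.5)*k-.5).round().astype(int);cv2.polylines(a,[p.reshape(-1,1,2)],cl,col,1)
draw([o+[.0325*np.cos(t),.0325*np.sin(t),.06] for t in np.linspace(0,6.283,60)],(0,0,255))
for g in range(50,150,10):
    t=np.radians(g);e=np.array([np.cos(t),np.sin(t),0]);draw([o+.033*e+[0,0,.06],o+.037*e+[0,0,.06]],(0,255,0) if g!=90 else (255,0,255),False)
cv2.imwrite(f"pics/{n}o.png",a)
E
python3 look.py w7; python3 st.py
```

```text
time_s: 24.73
tool_pos: [0.4457, -0.2276, 0.194]
eef_rot: [-0.489, -0.509, -0.491, 0.51]
ft_force: [-0.3, -0.1, -0.4]
gripper_width: 0.0513
time_s: 25.15
tool_pos: [0.4467, -0.2272, 0.194]
eef_rot: [0.588, 0.392, 0.589, -0.392]
ft_force: [0.5, -0.3, -0.3]
gripper_width: 0.0515
318.3776167756118 82.41400421216755
t 25.20 elbow yaw 22.42 pos [ 446.77 -227.24  194.21] F [-0.46 -0.51  0.13] T [-0.004 -0.049 -0.002] j6 0.49 e6 -0.549 tilt [-0.0017  0.0014] w 0.05124031060335144
```

View pics/w7o.png

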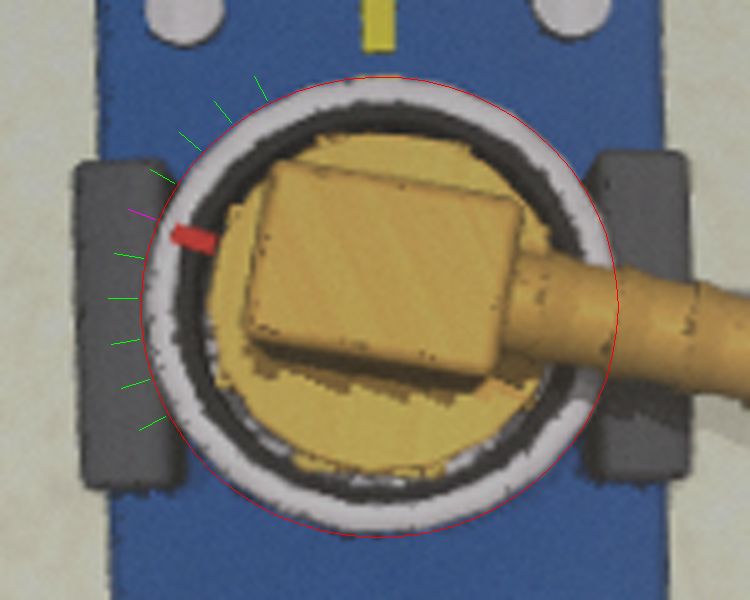

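Run:
```python
from h import *
from scipy.optimize import least_squares
def inv(c,u,v,z):
    f=lambda p:np.array(fproj(c,[p[0],p[1],z]))-[u,v]
    return least_squares(f,[.54,-.18]).x
for n,uv0,pts in(("w4",(320.68,75.18),[(130,330),(155,328),(180,326)]),("w7",(318.38,82.41),[(173,234),(193,240),(215,244)])):
    c=dict(np.load(f"pics/{n}.npz"));x0,y0=int(uv0[0])-75,max(0,int(uv0[1])-60)
    for z in(.058,.061):
      for x,y in pts:
        p=inv(c,x0+(x+.5)/5-.5,y0+(y+.5)/5-.5,z)-[.5475,-.1827]
        print(n,z,np.hypot(*p)*1000,np.degrees(np.arctan2(p[1],p[0])))
```

```text
w4 0.058 29.74569838282425 118.6744161793781
w4 0.058 26.75480266622198 118.92396311901955
w4 0.058 23.773204543854035 119.20676474342054
w4 0.061 29.371194098276206 119.36713779950952
w4 0.061 26.42206943533235 119.6938020115981
w4 0.061 23.482382124445348 120.07270186945004
w7 0.058 30.217080782197705 91.81714652421674
w7 0.058 27.29516483084901 91.64028918779425
w7 0.058 24.22923557168336 90.55214794878465
w7 0.061 29.735737612051153 92.3279683237726
w7 0.061 26.84677911518319 92.20519292529276
w7 0.061 23.811295745274705 91.18276967250033
```

The pip turned about 27.4 degrees by image, against about 30 by torque, so both are inside the tolerance. One last check of uprightness and the rest of the scene.

Run:
```python
from cell import *
import cv2,numpy as np
from h import *
im,d=get_image("scene");im=im[:,:,::-1].copy();c=camera_params("scene");cv2.imwrite("pics/s9.png",im)
x0,y0,k=200,180,6
a=cv2.resize(im[180:270,200:320],None,fx=k,fy=k,interpolation=cv2.INTER_CUBIC)
for poly,col in zip(elbow([.5475,-.1827,.039],280.5),((0,0,255),(0,255,0),(255,0,0))):
    p=np.array([proj(c,X) for X in poly]);p=((p-[x0,y0]+.5)*k-.5).round().astype(int)
    cv2.polylines(a,[p.reshape(-1,1,2)],True,col,1)
cv2.imwrite("pics/s9o.png",a)
w=dict(np.load("pics/w7.npz")); dd=w['d']
# wrist depth: block top heights
for y,x in((0,0),):pass
R,t=w['R'],w['t']
def pt(u,v):
    du,dv=u-w['cx'],v-w['cy'];r=np.hypot(du,dv);th=r/w['fx'];ray=np.array([np.sin(th)*du/r,np.sin(th)*dv/r,np.cos(th)]);z=dd[int(round(v)),int(round(u))]
    return R.T@(ray*z/ray[2]-t)
x0,y0=243,22
for x,y in((290,190),(490,220),(270,310),(470,350),(240,380),(420,430),(250,210),(165,350)):print((x,y),(pt(x0+x/5,y0+y/5)*1000).round(1))
```

```text
(290, 190) [ 552.4 -170.5  102.2]
(490, 220) [ 557.8 -192.8  101.9]
(270, 310) [ 538.5 -173.7  101. ]
(470, 350) [ 542.7 -196.6  102.5]
(240, 380) [ 530.4 -169.8   62.1]
(420, 430) [ 533.2 -195.    61.8]
(250, 210) [ 553.  -161.9   61.4]
(165, 350) [ 530.6 -158.8   62.5]
```

View pics/s9.png

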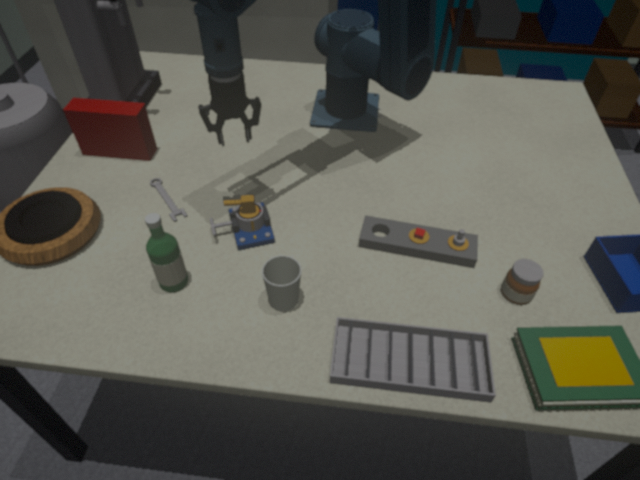

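View pics/s9o.png

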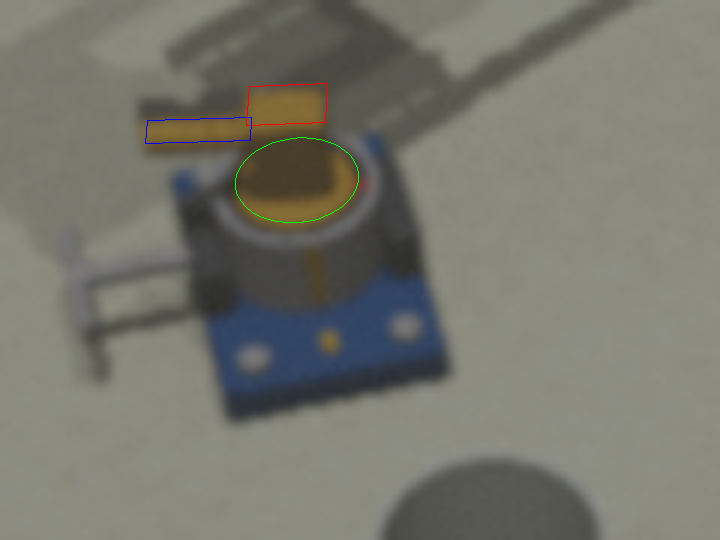

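The scene view shows the elbow upright in the socket (~245,205), with the nipple, plug, bottle, cup, jar and spanner where they were. Depth puts the block top at 101-102.5 mm (expected 101) and the flange at about 62 mm (expected 61), both level.

```bash
python3 -c "
from cell import *
print(close_job())"
```

```text
the job is handed in; nothing more can be done
None
```

The elbow is screwed into the socket and was turned about 27–30 degrees past snug. I then let go and handed the job in at about 25 s. Pressing never went above about 8 N.

- **Finding the slot:** The first search, at about 5 N, dragged the thread ring round by about 18 degrees without the lugs dropping. I lifted off and found the slot again with the wrist camera. The lugs then dropped in with no force.
- **Coming up snug:** The elbow stopped sinking and the torque stepped up to about 0.4 N m between elbow yaw 311.5 and 308.5 degrees. I took snug as 310.5 and turned on to 280.6.
- **Seal turn:** The torque reading gives about 30 degrees past snug. The red pip, compared in pictures before and after, gives about 27. They differ by 2–3 degrees, and both are within the 20–40 allowed.
- **Final state:** The elbow is upright and fully down; its block top measured 101–102.5 mm (expected 101) and its flange about 62 mm (expected 61). The gripper is clear of everything, and the nipple, plug and other items look unmoved in the last picture.

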